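# Shake the parcel seal out of the key box

### The job

The little stone parcel seal has slipped through the slot of the stainless steel key box and the latch is stuck; the box already stands upside down on the bench, slot underneath, rubber feet on top. Pick the box up steadily so that the seal stays inside, hold it above the wooden tray, and shake or rock it along its length until the seal drops through the slot into the tray. Then stand the box on the bare bench top beside the tray, upside down as before, and let go.

Things in the scene. Friction and masses are not known exactly. Their poses are not given: they have to be found in the camera images.
- key_box: Stainless steel key box, upside down: 110 x 56 x 60 mm (x, y, z up), about 250 g; origin: centre of its underside. Four black rubber feet, 12 mm across, stand 3 mm above its top; a push-button latch sticks out 8 mm at the -x end. Pinch it from above across its 56 mm width, at its middle. The other steel box, a card tin, is only 28 mm high with a smooth top: not wanted.
- slot (a point): Middle of the slot, which goes right through the box's 4 mm thick underside: 20 mm wide along the box's x, 46 mm long along its y; the point lies 2 mm above the box's origin, axes as the box's. Inside, the box measures 104 x 50 mm.
- seal: Pale stone stick 12 x 38 x 12 mm, 18 g, origin at its centre, y along it. It starts hidden in the box on the inner floor, 28 to 40 mm from the slot towards the end without the latch, roughly parallel to the slot, and drops when it slides over the slot so aligned. It slides if the box tips 25 degrees or more or is shaken briskly along x (5 m/s2 or more), not in gentle level carrying.
- tray: Shallow open tray of dark wood, 260 x 180 x 34 mm high (x, y, z up), walls and floor 8 mm thick, fixed to the bench. Origin: centre of its underside.
Mind the look-alikes: they are no part of the job. Leave any purple look-alike of the key_box alone.

How it is judged:
On the way, in this order (a step that is already met when the one before it is completed fails the run):
1. the key box is held above the tray with the seal still inside (height (world z) of key_box above 0.02 m and x of key_box in the frame of tray between -0.13 and 0.13 m and y of key_box in the frame of tray between -0.09 and 0.09 m and z of seal in the frame of key_box between 0 and 0.06 m and x of seal in the frame of key_box between -0.055 and 0.055 m and y of seal in the frame of key_box between -0.03 and 0.03 m), for 0.1 s.
2. the seal has dropped out into the tray while the box is still held up (x of seal in the frame of tray between -0.125 and 0.125 m and y of seal in the frame of tray between -0.085 and 0.085 m and z of seal in the frame of tray below 0.035 m and height (world z) of key_box above 0.02 m and z of seal in the frame of key_box below -0.005 m), for 0.1 s.
At the end, for the whole second after the job is handed in: The seal lies still inside the tray (any way up), and the key box stands still on the bare bench top outside the tray (underside within 4 mm of the bench, within 6 degrees of level), slot face down, released (x of seal in the frame of tray between -0.125 and 0.125 m and y of seal in the frame of tray between -0.085 and 0.085 m and z of seal in the frame of tray below 0.035 m and linear speed of each of seal, key_box below 0.03 m/s and height (world z) of key_box between -0.004 and 0.004 m and angle between key_box's own z axis and vertical below 0.1 rad); the robot touches nothing.
It also fails if it takes over 51 s, if anything falls off the work surface, if the arm or the gripper's body presses on something with over 40 N, if the wrist force passes 120 N, or if a joint passes its speed limit or range.

### The arm

A 6-joint arm with a two-finger parallel gripper is mounted at the origin on the work surface. World frame = base frame: x ahead of the robot, y to its left, z up, the work surface at z = 0. Lengths are in m, angles in rad, forces in N, time in s.
With the tool pointing down it reaches from about 0.325 to 0.925 m from the base axis. Payload 3.1 kg.
Tool frame: the origin (TCP) lies on the centre line of the jaws, within the pads' length; the fingertips stand 17 mm ahead of it and the grasp point (between the pads) lies 2 mm behind it; z points along the fingers, x is the direction in which the jaws open and shut, and the axes are right-handed (so a half turn about z gives the same grasp; the last joint's range is limited). The gripper opens to 85 mm and grips with 20 to 120 N. Pads are 22 mm wide; open, the fingers measure 114 mm over their backs; the gripper's body (76 mm by 85 mm) begins 54 mm behind the grasp point. The pads swing forward as they close: fully open they stand 13 mm farther back than shut.
Start: joints at [1.052, 0.217, 1.613, -0, 1.311, -0.112], TCP at [0.247, 0.574, 0.248] pointing down, gripper open.
Joint ranges: [-2.75, 2.75], [-0.78, 2.1], [0.31, 2.55], [-1.13, 4.27], [0.13, 2.63], [-2.58, 2.58]. Speed limits (rad/s): [2.79, 2.79, 3.14, 3.14, 3.14, 3.14].

### API

Orientations are given as a unit quaternion [x, y, z, w].
In Python, from workcell import state, read_camera, camera_info, finish_job gives the robot as it stands.
- The arm moves only by the shell command python3 -m crank 'ROWS' [FORCE]. ROWS is JSON, a list that holds one entry, the list of rows, each a list of 7 numbers: the shift along the world's x, y, z in m, then the turn, a rotation vector about the world's x, y, z in rad, then the closure, from 0 (fully open) to 1 (shut). In form: [[[dx, dy, dz, wx, wy, wz, gripper], ...]]. A call has 1 to 20 rows; each row shifts and turns the pose as measured when the row begins; what a row does not reach is not made up. A row lasts 1/8 s, in which the tool goes at most 62.5 mm and 10.7 degrees, less where a joint would pass 70% of its speed; a pose out of reach is approached as far as the arm can. A call with a gripper value outside its range is refused whole. The fingers move at their own pace and stop on an object; FORCE is the grip in N (left out, the last holds). Time passes only in rows, so rows that do not move let the fingers close. It gives the time, the measured TCP pose, the force and the opening at its end, in the units of the state.
- state(): the state, without advancing time (a new reading comes with each control period).
- read_camera(name): name is "scene" or "top" or "wrist"; returns (picture, depth): 420x560x3 uint8, red, green, blue; 420x560 float32, m along the optical axis (not along the pixel's ray), 0 where there is no reading.
- camera_info(name): a dict with "intrinsics" (3x3 intrinsics, pixels), "xyz" and "rotation" of the camera in the world; the wrist camera has in their place "mount" (4x4, takes a point from camera to tool coordinates, whose origin is the TCP and whose axes are the tool frame's). Camera axes: x right, y down, z forward; pixel columns grow to the right and rows downward; lengths in m; the calibration is good to about 2 mm. A picture is of the moment at which its call begins: read the wrist's pose just before it. camera_info takes no time and is no camera call.
- finish_job(): hands the job in, once; it reports no verdict.
The state is a dict: "t": time; "qpos": joint angles; "qvel": joint speeds; "joint_efforts": joint torques, N m; "position": TCP position; "ee_rot": TCP orientation; "contact_force": force on the tool from outside, world axes, zero at the start; "wrist_torque": the same for the moment, N m; "gripper_width": opening from 0.0 (shut) to 1.0 (fully open).
Only numpy, scipy, OpenCV 4.12 (cv2) and the standard library are available. Lean on these libraries where they do the work, as an engineer would, in place of code of your own. Each camera call takes 0.05 s, during which the arm holds its last target.

## Working session

There is one attempt and no reset: what is moved stays moved. The work goes in short steps, Python scripts to look and compute and a shell command to move; the robot and the scene stay as the last step left them, time stands still between calls to the robot, and variables do not carry over. Pictures are saved under pics/ and viewed, and the job is handed in when it is done.

```bash
ls; mkdir -p pics
python3 - <<'E'
from workcell import *
import cv2,numpy as np
s=state();print(s)
for n in("scene","top"):
    p,d=read_camera(n);cv2.imwrite(f"pics/{n}0.png",p[:,:,::-1]);np.savez(f"{n}0.npz",p=p,d=d)
    print(camera_info(n))
print(camera_info("wrist"))
E
```

```text
pics
{'t': 0.0, 'qpos': array([ 1.05174376e+00,  2.17733719e-01,  1.61492597e+00, -3.80537054e-05,
        1.31126544e+00, -1.12148880e-01]), 'qvel': array([-0.00054419, -0.00129941,  0.00037508,  0.00020659,  0.00161653,
       -0.00065956]), 'joint_efforts': array([-1.93429812e-03, -3.96858752e+01, -3.03843319e+01, -1.04061485e-04,
        1.00381637e-02, -7.81247280e-07]), 'position': array([0.24693433, 0.57332023, 0.24698514]), 'ee_rot': array([ 8.35391173e-01,  5.49654643e-01, -1.03156551e-03,  5.44354915e-04]), 'contact_force': array([ 0.22841901, -0.56918378, -0.66899653]), 'wrist_torque': array([-0.01843045, -0.00341983, -0.00430329]), 'gripper_width': 0.9991398627058911}
{'intrinsics': array([[380.87522065,   0.        , 282.2761092 ],
       [  0.        , 380.87522065, 205.49018317],
       [  0.        ,   0.        ,   1.        ]]), 'xyz': array([1.01195761, 0.38814934, 0.50945554]), 'rotation': array([ 0.44066788,  0.78488953, -0.37806282, -0.2163995 ])}
{'intrinsics': array([[504.28299297,   0.        , 287.47289822],
       [  0.        , 504.28299297, 197.97672523],
       [  0.        ,   0.        ,   1.        ]]), 'xyz': array([0.27616389, 0.0906529 , 1.28925299]), 'rotation': array([ 0.70478571, -0.70210731,  0.07272197, -0.07095024])}
{'intrinsics': array([[374.68843563,   0.        , 282.17201355],
       [  0.        , 374.68843563, 203.16223772],
       [  0.        ,   0.        ,   1.        ]]), 'mount': array([[ 9.99999424e-01,  7.10263888e-04, -8.04978629e-04,
        -8.49818908e-04],
       [-4.26444498e-04,  9.50960796e-01,  3.09311143e-01,
        -7.90049184e-02],
       [ 9.85195653e-04, -3.09310621e-01,  9.50960551e-01,
        -1.26499432e-01],
       [ 0.00000000e+00,  0.00000000e+00,  0.00000000e+00,
         1.00000000e+00]])}
```

View pics/scene0.png

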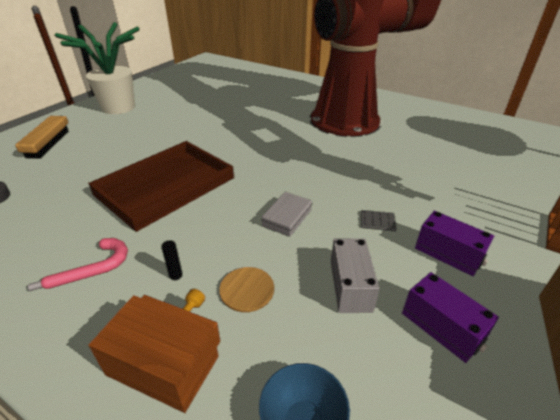

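View pics/top0.png

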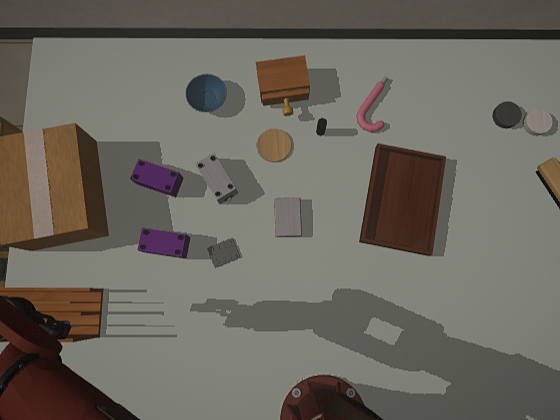

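The top view shows the steel key box at about (216,178) with four black feet. The card tin is at (288,217), the tray at (403,200), and the purple look-alikes at (157,177) and (164,242). Next I'll zoom in to find the latch and measure.

```bash
cat > h.py <<'E'
import numpy as np,cv2
from scipy.spatial.transform import Rotation as R
from workcell import *
def ray(n,uv,z):
    c=camera_info(n);K=c['intrinsics'];r=R.from_quat(c['rotation']).as_matrix()
    uv=np.atleast_2d(uv).astype(float);d=np.c_[(uv[:,0]-K[0,2])/K[0,0],(uv[:,1]-K[1,2])/K[1,1],np.ones(len(uv))]@r.T
    o=np.array(c['xyz']);return o+d*((z-o[2])/d[:,2])[:,None]
E
python3 - <<'E'
from h import *
a=np.load('top0.npz');p=a['p'];d=a['d']
s=np.load('scene0.npz')['p']
A=cv2.resize(p[140:215,180:255],None,fx=8,fy=8,interpolation=cv2.INTER_CUBIC)[:,:,::-1]
cv2.imwrite('pics/zt.png',A)
cv2.imwrite('pics/zs.png',cv2.resize(s[225:325,310:395],None,fx=6,fy=6,interpolation=cv2.INTER_CUBIC)[:,:,::-1])
g=p.max(2)
# feet blobs inside box
roi=np.zeros_like(g);cv2.fillPoly(roi,[np.array([[194,160],[215,150],[241,188],[220,206]])],1)
hsv=cv2.cvtColor(p,cv2.COLOR_RGB2HSV)
m=((g<75)&(roi>0)).astype(np.uint8)
n,l,st,c=cv2.connectedComponentsWithStats(m)
for i in range(1,n):
    if st[i,4]>5: print('foot',c[i],st[i,4],ray('top',c[i],.063)[0].round(4))
# tray
v=hsv;m=((v[...,0]<15)|(v[...,0]>170))&(v[...,1]>90)
m[:, :340]=0;m[:,470:]=0;m[:130]=0;m[265:]=0
cs,_=cv2.findContours(m.astype(np.uint8),0,2);k=max(cs,key=cv2.contourArea)
r=cv2.minAreaRect(k);b=cv2.boxPoints(r);w=ray('top',b,.034);print(r,w.round(3),w.mean(0),[np.linalg.norm(w[i]-w[i-1]) for i in (1,2)])
E
```

```text
foot [212.56521739 157.82608696] 23 [0.6319 0.2774 0.063 ]
foot [200. 165.] 21 [0.6131 0.3084 0.063 ]
foot [230.  185.9] 20 [0.5594 0.2315 0.063 ]
foot [227.04716981 196.27358491] 106 [0.533  0.2381 0.063 ]
foot [217.22222222 193.5       ] 18 [0.5399 0.2627 0.063 ]
((403.6576232910156, 199.28578186035156), (74.11339569091797, 101.26451873779297), 9.7824068069458) [[ 0.421 -0.09   0.034]
 [ 0.682 -0.141  0.034]
 [ 0.649 -0.329  0.034]
 [ 0.391 -0.271  0.034]] [ 0.53575141 -0.20774694  0.034     ] [np.float64(0.2654877641123632), np.float64(0.1910056279447706)]
```

```bash
sleep 4; ls pics
```

```text
scene0.png
top0.png
zs.png
zt.png
```

View pics/zt.png

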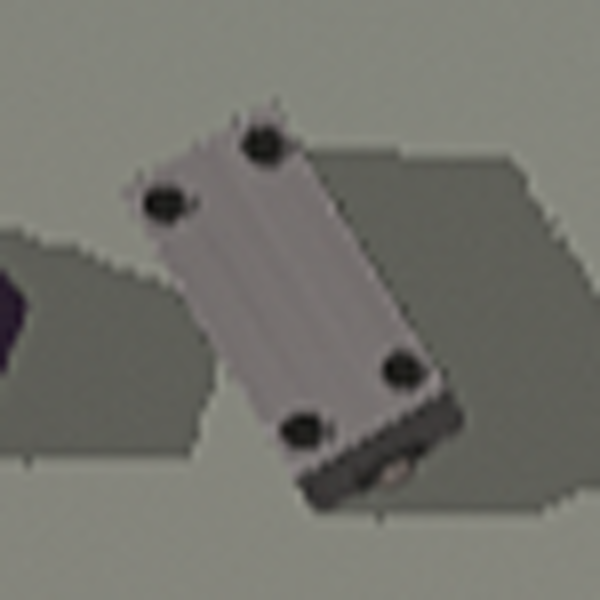

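View pics/zs.png

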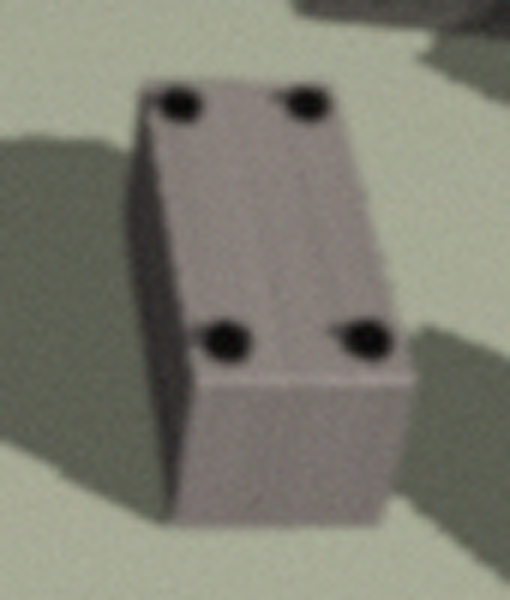

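The box centre is about (0.586, 0.270), yaw 32°, with the latch at the near end (right at the bottom of the zoom). Foot spacing looks consistent. I'll check the grasp region's heights and the cardboard box on the approach.

Run:
```python
from h import *
a=np.load('top0.npz');d=a['d']
c=camera_info('top');K=c['intrinsics'];r=R.from_quat(c['rotation']).as_matrix()
v,u=np.mgrid[:420,:560];P=np.stack([(u-K[0,2])/K[0,0]*d,(v-K[1,2])/K[1,1]*d,d],-1)@r.T+c['xyz']
for n,(x,y) in dict(box=(216,178),tin=(288,217),card=(90,190),cardcorner=(104,236),cardtr=(78,127),tray=(403,200),trayR=(480,210),purp=(157,177)).items(): print(n,P[y,x].round(3))
m=(P[...,2]>.052)&(P[...,2]<.075)&(u>190)&(u<245)&(v>145)&(v<210)
pts=P[m][:,:2].astype(np.float32);rr=cv2.minAreaRect(pts);print('boxtop',rr)
m=(P[...,2]>.026)&(P[...,2]<.045)&(u>350)&(u<455)&(v>135)&(v<262)
print('trayrim',cv2.minAreaRect(P[m][:,:2].astype(np.float32)))
```

```text
box [0.581 0.268 0.058]
tin [0.488 0.086 0.026]
card [0.54  0.566 0.097]
cardcorner [0.441 0.559 0.   ]
cardtr [0.69  0.597 0.124]
tray [ 0.536 -0.211  0.009]
trayR [ 0.512 -0.413  0.   ]
purp [0.583 0.416 0.059]
boxtop ((0.5874959826469421, 0.2705410420894623), (0.111791230738163, 0.05604395642876625), 32.34104919433594)
trayrim ((0.5395926237106323, -0.20838943123817444), (0.18168213963508606, 0.26242879033088684), 78.98220825195312)
```

```bash
python3 -m crank '[[[0.02,-0.04,0,0,0,0.08,0],[0.02,-0.04,0,0,0,0.08,0],[0.02,-0.04,0,0,0,0.08,0],[0.02,-0.04,0,0,0,0.08,0],[0.02,-0.04,0,0,0,0.08,0],[0.02,-0.04,0,0,0,0.08,0],[0.037,-0.011,-0.015,0,0,0.08,0],[0.037,-0.011,-0.015,0,0,0.08,0],[0.037,-0.011,-0.015,0,0,0.08,0],[0.037,-0.011,-0.015,0,0,0.08,0],[0.037,-0.011,-0.015,0,0,0.08,0],[0.037,-0.011,-0.015,0,0,0.08,0],[0,0,0,0,0,0,0]]]'
cat > g.py <<'E'
from h import *
import sys
x,y,yaw=map(float,sys.argv[1:4])
s=state();r=R.from_quat(s['ee_rot']);m=r.as_matrix();p=s['position']
cur=np.arctan2(m[1,0],m[0,0])
# desired down pose
c,si=np.cos(np.radians(yaw)),np.sin(np.radians(yaw))
D=np.array([[c,si,0],[si,-c,0],[0,0,-1]])
print('t',s['t'],'p',p.round(4),'yaw',np.degrees(cur).round(2),'need',np.round([x-p[0],y-p[1]],4),'rotvec',(R.from_matrix(D)*r.inv()).as_rotvec().round(4),'F',s['contact_force'].round(2),'w',s['gripper_width'],'q',s['qpos'].round(2))
E
python3 g.py .587 .270 122.3
```

```text
t: 1.72
position: [0.5937, 0.2542, 0.1468]
ee_rot: [0.472, 0.881, -0.004, -0.0]
contact_force: [-0.9, 0.2, 0.7]
gripper_width: 1.0
t 1.725 p [0.5937 0.2542 0.1468] yaw 123.63 need [-0.0067  0.0158] rotvec [ 0.0074 -0.0043 -0.0233] F [-0.89  0.23  0.73] w 0.9996857200764919 q [ 0.3   0.36  1.63 -0.01  1.15 -1.86]
```

```bash
python3 -m crank '[[[-0.007,0.016,0,0.007,-0.004,-0.023,0],[0,0,0,0,0,0,0]]]'
python3 g.py .587 .270 122.3
python3 - <<'E'
from h import *
s=state();p,d=read_camera("wrist");cv2.imwrite('pics/w1.png',p[:,:,::-1])
c=camera_info("wrist");K=c['intrinsics'];M=c['mount']
v,u=np.mgrid[:420,:560];P=np.stack([(u-K[0,2])/K[0,0]*d,(v-K[1,2])/K[1,1]*d,d],-1)@M[:3,:3].T+M[:3,3]
P=P@R.from_quat(s['ee_rot']).as_matrix().T+s['position']
m=(P[...,2]>.054)&(P[...,2]<.068)&(np.hypot(P[...,0]-.587,P[...,1]-.27)<.085)&(d>0)
print(cv2.minAreaRect(P[m][:,:2].astype(np.float32)),m.sum())
E
```

```text
t: 1.98
position: [0.5851, 0.2701, 0.1456]
ee_rot: [0.483, 0.875, -0.001, -0.001]
contact_force: [0.5, -1.1, -0.4]
gripper_width: 1.002
t 1.975 p [0.5851 0.2701 0.1456] yaw 122.19 need [ 0.0019 -0.0001] rotvec [ 0.001  -0.0037  0.0019] F [ 0.52 -1.1  -0.42] w 1.0021956293424004 q [ 0.32  0.36  1.64  0.    1.15 -1.81]
((0.5868966579437256, 0.26863527297973633), (0.11068036407232285, 0.05616968125104904), 32.06047821044922) 16039
```

```bash
sleep 6
```

```text
(no output)
```

View pics/w1.png

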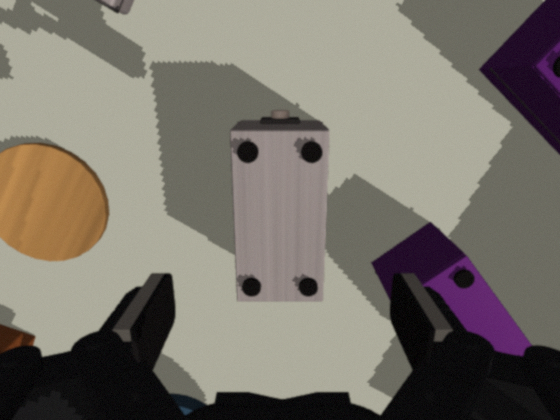

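The wrist view shows the box centred between the fingers, with the latch at the top (280,115). A purple box is near the right finger at about (400,260), so I'll check the clearance.

Run:
```python
from h import *
a=np.load('top0.npz');d=a['d'];p=a['p']
c=camera_info('top');K=c['intrinsics'];r=R.from_quat(c['rotation']).as_matrix()
v,u=np.mgrid[:420,:560];P=np.stack([(u-K[0,2])/K[0,0]*d,(v-K[1,2])/K[1,1]*d,d],-1)@r.T+c['xyz']
m=(P[...,2]>.05)&(P[...,2]<.08)&(u>125)&(u<190)&(v>150)&(v<205)
Q=P[m][:,:2]-[.587,.2695];th=np.radians(32.2);ex=np.array([np.cos(th),np.sin(th)]);ey=np.array([-ex[1],ex[0]])
rr=cv2.minAreaRect(P[m][:,:2].astype(np.float32));print(rr)
b=cv2.boxPoints(rr)-[.587,.2695];print(np.c_[b@ex,b@ey].round(3))
```

```text
((0.5879689455032349, 0.42281147837638855), (0.11189600080251694, 0.05708073452115059), 71.23064422607422)
[[0.021 0.116]
 [0.057 0.072]
 [0.144 0.142]
 [0.108 0.187]]
```

```bash
python3 -m crank '[[[0.002,-0.001,-0.03,0,-0.003,0.002,0],[0,0,-0.03,0,0,0,0],[0,0,-0.03,0,0,0,0],[0,0,-0.015,0,0,0,0],[0,0,-0.003,0,0,0,0],[0,0,0,0,0,0,0]]]'; python3 g.py .587 .2695 122.2
```

```text
t: 2.78
position: [0.5886, 0.2691, 0.0405]
ee_rot: [0.481, 0.877, 0.002, 0.003]
contact_force: [0.9, -0.5, 0.3]
gripper_width: 1.001
t 2.775 p [0.5886 0.2691 0.0405] yaw 122.48 need [-0.0016  0.0004] rotvec [ 0.0005  0.0076 -0.0048] F [ 0.9  -0.51  0.34] w 1.0010448332099504 q [ 0.32  0.5   1.68 -0.    0.96 -1.81]
```

```bash
python3 -m crank '[[[-0.001,0,-0.004,0,0.007,-0.005,0],[0,0,0,0,0,0,0.15],[0,0,0,0,0,0,0.3],[0,0,0,0,0,0,0.4],[0,0,0,0,0,0,0.5],[0,0,0,0,0,0,0.5],[0,0,0,0,0,0,0.6],[0,0,0,0,0,0,0.6]]]' 60; python3 g.py .587 .2695 122.2
```

```text
t: 3.78
position: [0.59, 0.2699, 0.0397]
ee_rot: [0.483, 0.875, 0.002, 0.002]
contact_force: [0.2, 0.5, -0.8]
gripper_width: 0.653
t 3.775 p [0.59   0.2699 0.0397] yaw 122.18 need [-0.003  -0.0004] rotvec [-0.0014  0.0059  0.0004] F [ 0.21  0.53 -0.79] w 0.6526733021383897 q [ 0.32  0.5   1.67 -0.    0.96 -1.81]
```

Gripped at 55.5 mm, which matches the 56 mm width. Lifting gently.

```bash
python3 -m crank '[[[0,0,0.005,0,0,0,0.7],[0,0,0.01,0,0,0,0.7],[0,0,0.015,0,0,0,0.7],[0,0,0.018,0,0,0,0.7],[0,0,0.018,0,0,0,0.7],[0,0,0.018,0,0,0,0.7],[0,0,0.012,0,0,0,0.7],[0,0,0.007,0,0,0,0.7],[0,0,0,0,0,0,0.7]]]'; python3 g.py .5395 -.2084 79
```

```text
t: 4.9
position: [0.5897, 0.2698, 0.1513]
ee_rot: [0.483, 0.875, 0.003, 0.003]
contact_force: [-0.4, 0.2, -1.8]
gripper_width: 0.648
t 4.9 p [0.5897 0.2698 0.1513] yaw 122.18 need [-0.0502 -0.4782] rotvec [ 0.0011  0.0079 -0.7537] F [-0.41  0.17 -1.79] w 0.6483652933170752 q [ 0.32  0.35  1.63 -0.    1.15 -1.81]
```

```bash
python3 -m crank '[[[-0.001,-0.006,0,0,0,-0.01,0.7],[-0.001,-0.012,0,0,0,-0.02,0.7],[-0.002,-0.018,0,0,0,-0.03,0.7],[-0.002,-0.022,0,0,0,-0.036,0.7],[-0.002,-0.024,0,0,0,-0.038,0.7],[-0.002,-0.024,0,0,0,-0.038,0.7],[-0.002,-0.024,0,0,0,-0.038,0.7],[-0.003,-0.024,0,0,0,-0.038,0.7],[-0.003,-0.024,0,0,0,-0.038,0.7],[-0.003,-0.024,0,0,0,-0.038,0.7],[-0.003,-0.024,0,0,0,-0.038,0.7],[-0.003,-0.024,0,0,0,-0.038,0.7],[-0.003,-0.024,0,0,0,-0.038,0.7],[-0.003,-0.024,0,0,0,-0.038,0.7],[-0.003,-0.022,0,0,0,-0.036,0.7],[-0.003,-0.018,0,0,0,-0.03,0.7],[-0.002,-0.012,0,0,0,-0.02,0.7],[-0.001,-0.006,0,0,0,-0.01,0.7],[0,0,0,0,0,0,0.7]]]'; python3 g.py .5395 -.2084 79
```

```text
t: 7.28
position: [0.535, -0.1191, 0.1468]
ee_rot: [0.729, 0.684, -0.003, 0.001]
contact_force: [0.8, 0.4, -2.0]
gripper_width: 0.649
t 7.275 p [ 0.535  -0.1191  0.1468] yaw 86.35 need [ 0.0045 -0.0893] rotvec [ 0.0046 -0.0038 -0.1283] F [ 0.82  0.4  -2.  ] w 0.648993957674436 q [-0.34  0.17  1.88 -0.01  1.1  -1.85]
```

```bash
python3 -m crank '[[[0,-0.006,0,0,0,-0.01,0.7],[0.001,-0.012,0,0,0,-0.02,0.7],[0.001,-0.018,0,0,0,-0.03,0.7],[0.001,-0.018,0,0,0,-0.03,0.7],[0.001,-0.017,0,0,0,-0.02,0.7],[0,-0.012,0,0,0,-0.015,0.7],[0,-0.006,0,0,0,-0.005,0.7],[0,0,0,0,0,0,0.7],[0,0,0,0,0,0,0.7]]]'; python3 g.py .5395 -.2084 79
python3 - <<'E'
from h import *
for n in("scene","top"):
    p,d=read_camera(n);cv2.imwrite(f"pics/{n}1.png",p[:,:,::-1])
E
```

```text
t: 8.4
position: [0.5395, -0.2139, 0.1466]
ee_rot: [0.775, 0.632, -0.003, 0.0]
contact_force: [0.1, -0.0, -1.9]
gripper_width: 0.646
t 8.4 p [ 0.5395 -0.2139  0.1466] yaw 78.43 need [0.     0.0055] rotvec [ 0.0039 -0.004   0.01  ] F [ 0.09 -0.   -1.9 ] w 0.6456849260762179 q [-0.5   0.23  1.8  -0.01  1.11 -1.86]
```

```bash
sleep 5
```

```text
(no output)
```

View pics/scene1.png

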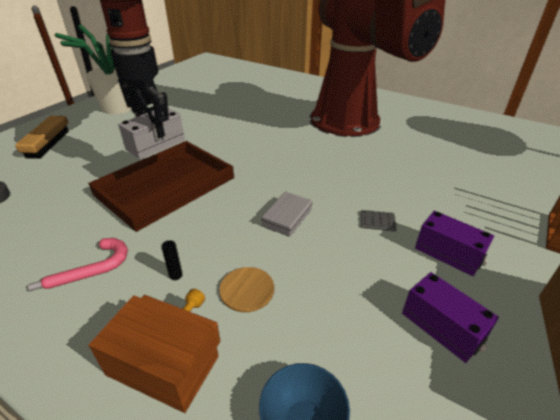

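View pics/top1.png

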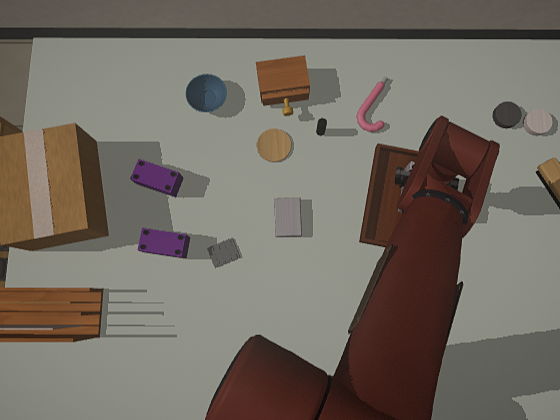

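The scene view shows the box level over the tray, at about (152,130) in the scene image. Now tip the latch end down, creeping through the slide angle.

```bash
python3 -m crank '[[[0,0.002,-0.005,-0.025,-0.12,0,0.7],[0,0.002,-0.005,-0.025,-0.12,0,0.7],[0,0,-0.005,-0.025,-0.12,0,0.7],[0,0,-0.005,-0.008,-0.035,0,0.7],[0,0,0,-0.008,-0.035,0,0.7],[0,0,0,-0.008,-0.035,0,0.7],[0,0,0,0,0,0,0.7],[0,0,0,-0.006,-0.03,0,0.7],[0,0,0,-0.006,-0.03,0,0.7],[0,0,0,0,0,0,0.7],[0,0,0,0,0,0,0.7]]]'; python3 g.py .5395 -.2084 79
python3 - <<'E'
from h import *
for n in("scene","wrist"):
    p,d=read_camera(n);cv2.imwrite(f"pics/{n}2.png",p[:,:,::-1] if n!='scene' else cv2.resize(p[60:230,60:260],None,fx=3.5,fy=3.5,interpolation=2)[:,:,::-1])
E
```

```text
t: 9.88
position: [0.5397, -0.2038, 0.1271]
ee_rot: [0.744, 0.612, 0.168, 0.21]
contact_force: [0.3, 0.2, -1.9]
gripper_width: 0.646
t 9.875 p [ 0.5397 -0.2038  0.1271] yaw 78.81 need [-0.0002 -0.0046] rotvec [0.1122 0.5328 0.0012] F [ 0.26  0.23 -1.88] w 0.6463266199155981 q [-0.58  0.02  2.18  0.43  0.47 -2.29]
```

```bash
sleep 5
```

```text
(no output)
```

View pics/scene2.png

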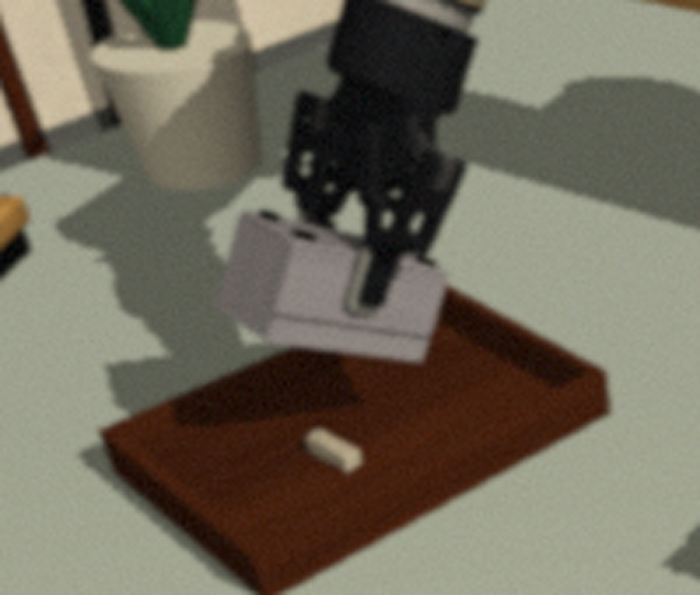

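View pics/wrist2.png

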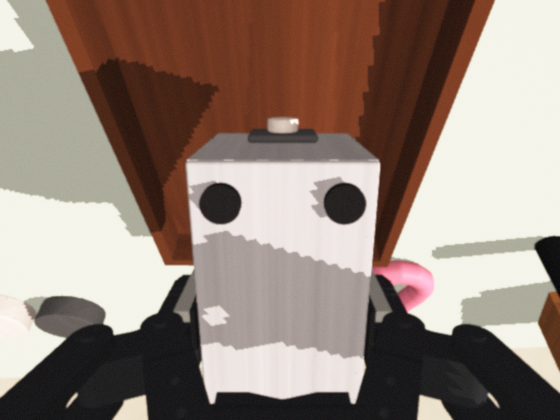

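The seal lies in the tray at about (335,450) in the crop, and the box is still up. Level the box, then go to the bare bench to the right of the tray.

```bash
python3 -m crank '[[[0,0,0.006,0.024,0.11,0,0.7],[0,0,0.006,0.028,0.133,0,0.7],[0,0,0.006,0.028,0.133,0,0.7],[0,0,0.006,0.024,0.11,0,0.7],[-0.002,-0.01,0,0.008,0.04,0,0.7],[-0.004,-0.02,0,0,0,0,0.7],[-0.006,-0.03,0,0,0,0,0.7],[-0.006,-0.03,0,0,0,0,0.7],[-0.006,-0.03,0,0,0,0,0.7],[-0.006,-0.03,0,0,0,0,0.7],[-0.006,-0.025,0,0,0,0,0.7],[-0.002,-0.01,0,0,0,0,0.7],[0,0,0,0,0,0,0.7]]]'; python3 g.py .499 -.399 79
python3 - <<'E'
from h import *
for n in("scene","top"):
    p,d=read_camera(n);np.savez(f"{n}3.npz",p=p,d=d);cv2.imwrite(f"pics/{n}3.png",p[:,:,::-1])
w=ray('scene',[155.7,188.6],.018)[0];th=np.radians(-11);e=w[:2]-[.5395,-.2084]
print('seal',w,'tray frame',e@[np.cos(th),np.sin(th)],e@[-np.sin(th),np.cos(th)])
E
```

```text
t: 11.6
position: [0.4973, -0.4003, 0.1506]
ee_rot: [0.774, 0.633, -0.004, -0.0]
contact_force: [-0.3, 0.2, -2.3]
gripper_width: 0.642
t 11.6 p [ 0.4973 -0.4003  0.1506] yaw 78.48 need [0.0017 0.0013] rotvec [ 0.0047 -0.0062  0.0091] F [-0.34  0.24 -2.31] w 0.6421290646606012 q [-0.78  0.34  1.65 -0.01  1.15 -2.15]
seal [ 0.57373816 -0.19827929  0.018     ] tray frame 0.031677980731117154 0.016467714543875026
```

```bash
sleep 5
```

```text
(no output)
```

View pics/top3.png

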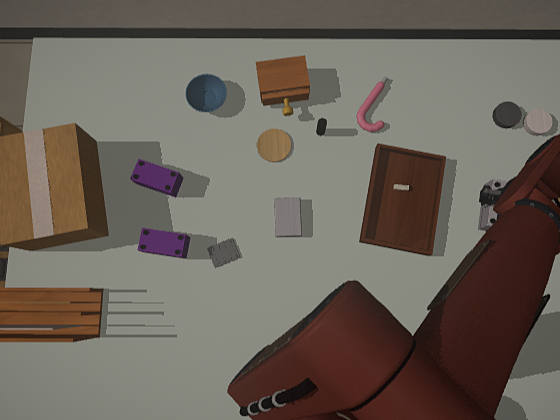

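The top view shows the seal in the tray at (401,187) and the box at about (490,200), clear of the tray. Lowering; at the grasp TCP z was 0.0397.

```bash
python3 -m crank '[[[0,0,-0.012,0.004,-0.005,0,0.7],[0,0,-0.02,0,0,0,0.7],[0,0,-0.02,0,0,0,0.7],[0,0,-0.02,0,0,0,0.7],[0,0,-0.015,0,0,0,0.7],[0,0,-0.01,0,0,0,0.7],[0,0,-0.005,0,0,0,0.7],[0,0,0,0,0,0,0.7]]]'; python3 g.py .499 -.399 79
```

```text
t: 12.7
position: [0.4976, -0.3952, 0.0405]
ee_rot: [0.773, 0.635, -0.001, -0.003]
contact_force: [-0.2, -0.4, -1.8]
gripper_width: 0.646
t 12.7 p [ 0.4976 -0.3952  0.0405] yaw 78.79 need [ 0.0014 -0.0038] rotvec [-0.0037 -0.0045  0.0037] F [-0.24 -0.38 -1.82] w 0.6460907927423212 q [-0.78  0.48  1.7  -0.    0.97 -2.16]
```

```bash
python3 -m crank '[[[0,0,-0.001,0,0,0,0.7],[0,0,-0.001,0,0,0,0.7],[0,0,0,0,0,0,0.7]]]'; python3 g.py .499 -.399 79
```

```text
t: 13.08
position: [0.4984, -0.3961, 0.0401]
ee_rot: [0.773, 0.635, -0.0, -0.002]
contact_force: [0.7, 0.7, -1.6]
gripper_width: 0.643
t 13.075 p [ 0.4984 -0.3961  0.0401] yaw 78.79 need [ 0.0006 -0.0029] rotvec [-0.0019 -0.0028  0.0037] F [ 0.72  0.72 -1.62] w 0.6431353195572042 q [-0.78  0.48  1.7  -0.    0.97 -2.16]
```

```bash
python3 -m crank '[[[0,0,-0.002,0,0,0,0.7],[0,0,0,0,0,0,0.7]]]'; python3 -m crank '[[[0,0,-0.002,0,0,0,0.7],[0,0,0,0,0,0,0.7]]]'
```

```text
t: 13.32
position: [0.4988, -0.3966, 0.0401]
ee_rot: [0.773, 0.635, -0.001, -0.001]
contact_force: [0.6, 0.2, -1.8]
gripper_width: 0.645
t: 13.58
position: [0.4992, -0.397, 0.0399]
ee_rot: [0.773, 0.635, -0.001, -0.001]
contact_force: [0.1, 0.5, -1.9]
gripper_width: 0.65
```

```bash
python3 -m crank '[[[0,0,-0.004,0,0,0,0.7],[0,0,0,0,0,0,0.7]]]'
python3 - <<'E'
from h import *
p,d=read_camera("scene");cv2.imwrite("pics/scene4.png",cv2.resize(p[40:190,40:240],None,fx=4,fy=4,interpolation=2)[:,:,::-1])
E
```

```text
t: 13.82
position: [0.4997, -0.3976, 0.0405]
ee_rot: [0.773, 0.635, -0.001, -0.001]
contact_force: [0.1, 0.4, -0.8]
gripper_width: 0.647
```

```bash
sleep 4
```

```text
(no output)
```

View pics/scene4.png

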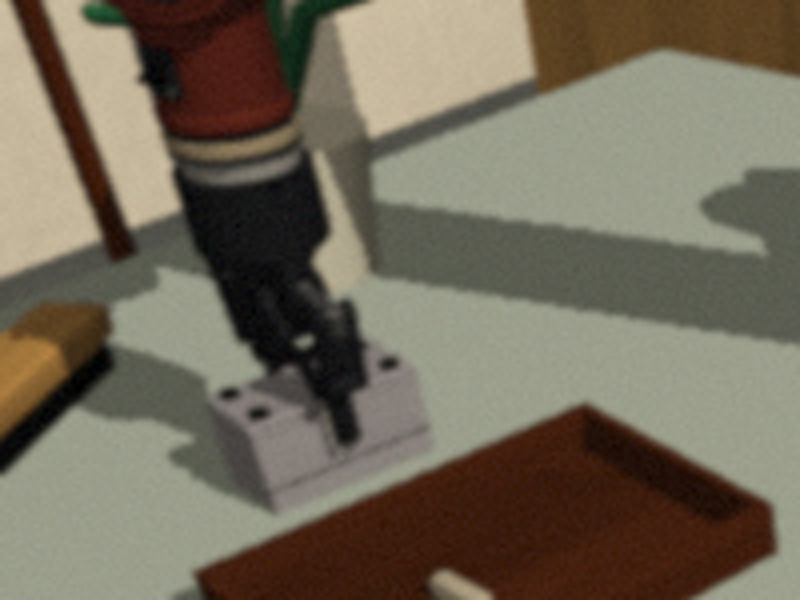

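The image shows the box standing on the bench, and the wrist force is unloading (-1.9 to -0.8 N). Releasing.

```bash
python3 -m crank '[[[0,0,0,0,0,0,0.3],[0,0,0,0,0,0,0.2],[0,0,0,0,0,0,0],[0,0,0,0,0,0,0],[0,0,0,0,0,0,0],[0,0,0.01,0,0,0,0],[0,0,0.02,0,0,0,0],[0,0,0.04,0,0,0,0],[0,0,0.05,0,0,0,0],[0,0,0.05,0,0,0,0],[0,0.0,0.04,0,0,0,0],[0,0,0,0,0,0,0]]]'
python3 - <<'E'
from h import *
s=state()
q,_=read_camera("scene");cv2.imwrite("pics/scene5.png",q[:,:,::-1])
s=state();p,d=read_camera("wrist");cv2.imwrite("pics/wrist5.png",p[:,:,::-1])
c=camera_info("wrist");K=c['intrinsics'];M=c['mount']
v,u=np.mgrid[:420,:560];P=np.stack([(u-K[0,2])/K[0,0]*d,(v-K[1,2])/K[1,1]*d,d],-1)@M[:3,:3].T+M[:3,3]
P=P@R.from_quat(s['ee_rot']).as_matrix().T+s['position']
m=(P[...,2]>.05)&(P[...,2]<.075)&(np.hypot(P[...,0]-.5,P[...,1]+.398)<.085)&(d>0)
X=P[m];print(cv2.minAreaRect(X[:,:2].astype(np.float32)),np.median(X[:,2]))
A=np.c_[X[:,:2],np.ones(len(X))];print('slope',np.linalg.lstsq(A,X[:,2],rcond=None)[0])
E
```

```text
t: 15.38
position: [0.4993, -0.3973, 0.265]
ee_rot: [0.773, 0.635, -0.0, 0.003]
contact_force: [0.4, 0.6, -0.9]
gripper_width: 1.001
((0.49678435921669006, -0.39796751737594604), (0.05612167716026306, 0.11004769802093506), 78.80758666992188) 0.061033274729461795
slope [ 0.00288263 -0.00289039  0.05856334]
```

```bash
sleep 6
```

```text
(no output)
```

View pics/scene5.png

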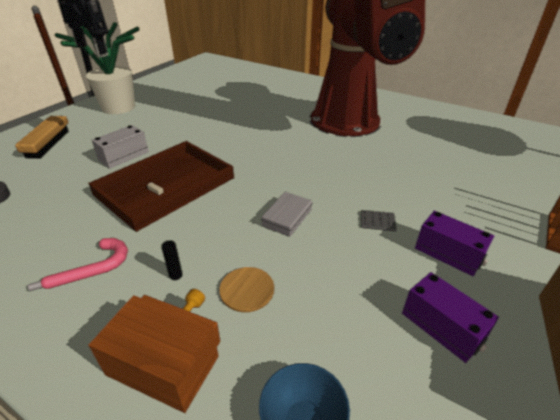

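View pics/wrist5.png

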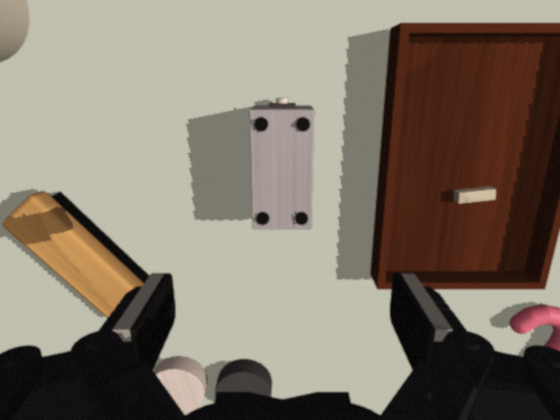

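The wrist view shows the box standing clear of the tray at (282,168), feet up, with its top at 61 mm and level. The seal lies in the tray at (475,195), and the gripper touches nothing.

```bash
python3 -c "
from workcell import *
print(finish_job())"
```

```text
the job is handed in; nothing more can be done
None
```

The seal is in the tray, and the key box stands released and upside down on the bare bench to the right of the tray. I handed the job in at about 15.5 s of the 51 s allowed, and `finish_job()` gave no verdict.

- **What I did:** I pinched the key box across its width at 60 N (measured opening about 55.5 mm) and carried it level to above the tray. I then tipped the latch end down to about 31°, and the seal dropped out while the box was still held up. After levelling the box I set it down and let go.
- **Seal:** It lies about (+32, +16) mm from the tray centre, well within the limits.
- **Box:** It stands at about (0.497, -0.398) m. Its top measures 61 mm high (60 mm expected, calibration good to about 2 mm), with a slope under 0.3°. The gripper was open and more than 0.2 m above the box.
- **Not directly checked:** I could not see the seal inside the box during the carry; I only know it came out into the tray during the tilt. When setting down, the last few small downward moves barely changed the measured height. I judged contact from the drop in wrist force and the camera picture.

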